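# Gauge a setting ring with a hand probe

### The job

Lift the orange dust cap off the gauge stand's brass ring and leave it standing mouth-down on the black mat. Then take the probe rod out of its blue holder and lower it upright through the ring, never letting the rod touch the ring or the stand, until the red band on the rod is level with the ring's upper face. Finish while holding the rod there, still and centred in the bore, and leave the other things on the bench alone.

Things in the scene. Friction and masses are not known exactly. Their poses are not given: they have to be found in the camera images.
- stand: fixed gauge stand: dark base 120 x 110 x 10 mm, grey post 58 mm behind the ring axis (its +x, lower than the ring), grey arm plate 74 x 74 mm, top at 65 mm, carrying a brass ring: 40 mm outside, 24 mm bore, 30 mm tall, top at 95 mm above the bench. The bore and a wider hole in the plate go right through; 45 mm of air below the plate. Origin: on the bench under the ring axis, z up
- ring_mouth (a point): centre of the bore at the brass ring's upper face, 95 mm above the bench
- cover: loose orange plastic dust cap (60 g): inverted cup 56 mm across, 36 mm tall, inside 50 mm across and 32 mm deep, with a round black knob 20 mm across and 28 mm tall on top (64 mm overall). Starts mouth-down over the brass ring, rim on the arm plate 65 mm above the bench. Origin: centre of the rim plane (underside); z up to the knob
- mat: fixed black rubber mat 140 x 140 x 3 mm on the bench, for the cap. Origin: centre of its underside
- holder: fixed blue plastic block 70 x 70 x 45 mm with an upright hole 12 mm across and 40 mm deep in the middle of its top, in which the rod stands. Origin: centre of its underside
- rod: loose probe rod, 120 g, 195 mm long: steel shaft 10 mm across, 150 mm long, then a round black grip head 22 mm across from 150 to 195 mm above the tip. A red band 12 mm tall is centred 65 mm above the tip. Starts upright in the holder, tip 5 mm above the bench. Origin: at the tip; z along the rod to the head
- rod_tip (a point): the rod's flat lower end, on its axis
- rod_band (a point): centre of the red band, on the rod's axis, 65 mm above the tip
- alu_blank: bystander: loose aluminium cylinder 38 mm across, 35 mm tall; origin centre of its underside
- collar: bystander: loose steel ring 48 mm across, 18 mm tall; origin centre of its underside
- brass_blank: bystander: loose brass cylinder 28 mm across, 45 mm tall; origin centre of its underside
- wrench: bystander: loose steel wrench lying flat along its own x
- oil_can: bystander: loose can 60 mm across, 110 mm tall; origin centre of its underside
- screwdriver: bystander: loose screwdriver lying along its own x
- caliper: bystander: loose digital caliper, 200 mm long along its own x, 10 mm thick, lying flat
Mind the look-alikes: they are no part of the job. What is shaped like the rod but green or purple is not meant.

How it is judged:
On the way, in this order (a step that is already met when the one before it is completed fails the run):
1. the dust cap stands mouth-down on the black mat, let go (horizontal distance between cover and mat below 0.07 m and height (world z) of cover below 0.008 m and angle between cover's own z axis and vertical below 0.1 rad and contact force between cover and the fingers below 0.05 N and linear speed of cover below 0.02 m/s), for 0.2 s.
2. the rod is out of its holder, its tip above the ring and over the bore (horizontal distance between rod_tip and ring_mouth below 0.012 m and z of rod_tip in the frame of ring_mouth above 0 m and contact force between rod and the fingers above 1 N).
At the end, for the whole second after the job is handed in: Rod held in the fingers, still, clear of the ring: band centre within 7 mm of the ring's upper face and 4 mm of the bore axis, tip within 8 mm of the axis, within 4 degrees of upright. Cap mouth-down, released, at rest on the mat (centres within 70 mm) (all of step 1 and horizontal distance between rod_band and ring_mouth below 0.004 m and horizontal distance between rod_tip and ring_mouth below 0.008 m and z of rod_band in the frame of ring_mouth between -0.007 and 0.007 m and angle between rod's own z axis and vertical below 0.07 rad and linear speed of rod below 0.01 m/s and contact force between rod and the fingers above 1 N and contact force between rod and stand below 0.1 N); the arm keeps its last pose, push and grip.
It fails at once if the rod touches the gauge stand or its brass ring (contact force between rod and stand above 0.2 N).
It fails at once if another thing on the bench is pushed more than 25 mm (distance of any of alu_blank, collar, brass_blank, wrench, oil_can, screwdriver, caliper from where it was at the start of the episode above 0.025 m).
It fails at once if a blank, the collar or the can is tipped over (angle between any of alu_blank, collar, brass_blank, oil_can's own z axis and vertical above 0.5 rad).
It also fails if it takes over 62 s, if anything falls off the work surface, if the arm or the gripper's body presses on something with over 40 N, if the wrist force passes 120 N, or if a joint passes its speed limit or range.

### The arm

A 6-joint arm with a two-finger parallel gripper is mounted at the origin on the work surface. World frame = base frame: x ahead of the robot, y to its left, z up, the work surface at z = 0. Lengths are in m, angles in rad, forces in N, time in s.
With the tool pointing down it reaches from about 0.35 to 0.875 m from the base axis. Payload 4.2 kg.
Tool frame: the origin (TCP) lies midway between the tips of the shut fingers; the grasp point (between the pads) lies 19 mm behind it; z points along the fingers, y is the line along which they close (so a half turn about z gives the same grasp; the last joint's range is limited). The gripper opens to 85 mm and grips with 20 to 120 N. Pads are 22 mm wide; open, the fingers measure 114 mm over their backs; the gripper's body (76 mm by 85 mm) begins 54 mm behind the grasp point. The pads swing forward as they close: fully open they stand 13 mm farther back than shut.
Start: joints at [-1.053, 0.385, 0.008, 0, -1.194, -0.259], TCP at [0.16, -0.604, 0.231] pointing down, gripper open.
Joint ranges: [-3.14, 3.14], [-1.21, 2.06], [-1.07, 1.41], [-3.16, 2.05], [-2.99, -0.16], [-3.1, 3.1]. Speed limits (rad/s): [2.79, 2.79, 3.14, 3.14, 3.14, 3.14].

### API

Orientations are given as a unit quaternion [x, y, z, w].
In Python, from plant import robot gives the robot as it stands.
- The arm moves only by the shell command python3 -m pendant 'ROWS' [FORCE]. ROWS is JSON, a list of rows, each a list of 3 entries, a list of its own where there are three numbers: the opening, from -1 (shut) to 1 (fully open), then the shift along the tool's x, y, z in m, then the turn about the tool's z in degrees. A call has 1 to 12 rows; each row shifts and turns the commanded pose from where the row before left it, along the tool's axes as they then stand; what a row does not reach is not made up. A row lasts 1/8 s, in which the tool goes at most 62.5 mm and 10.7 degrees, less where a joint would pass 70% of its speed; a pose out of reach is approached as far as the arm can. A call with a gripper value outside its range is refused whole. The fingers move at their own pace and stop on an object; FORCE is the grip in N (left out, the last holds). Time passes only in rows, so rows that do not move let the fingers close. It gives the time, the measured TCP pose, the force, the opening and the grip force at its end, in the units of the state.
- robot.sense(): the state, without advancing time (a new reading comes with each control period).
- robot.get_image(name): name is "scene" or "top" or "wrist"; returns (picture, depth): 384x512x3 uint8, red, green, blue; 384x512 float32, m along the optical axis (not along the pixel's ray), 0 where there is no reading.
- robot.get_calibration(name): a dict with "K" (3x3 intrinsics, pixels), "T" (4x4, takes a point from camera to world coordinates). Camera axes: x right, y up, looking along -z (the intrinsics and any distortion apply to the point x, -y, -z); pixel columns grow to the right and rows downward; lengths in m; the calibration is good to about 2 mm. A picture is of the moment at which its call begins: read the wrist's pose just before it. get_calibration takes no time and is no camera call; for the wrist camera it gives the pose at the moment of the call.
- robot.finish_job(): hands the job in; it is judged then, once.
The state is a dict: "clock": time; "joint_positions": joint angles; "joint_vel": joint speeds; "joint_torque": joint torques, N m; "ee_pos": TCP position; "tcp_rot": TCP orientation; "contact_force": force on the tool from outside, world axes, zero at the start; "moment": the same for the moment, N m; "finger_gap": finger opening in m; "grip_force": force on a finger pad.
Only numpy, scipy, OpenCV 4.12 (cv2) and the standard library are available. Lean on these libraries where they do the work, as an engineer would, in place of code of your own. Each camera call takes 0.05 s, during which the arm holds its last target. There are 200 camera calls.

## Working session

There is one attempt and no reset: what is moved stays moved. The work goes in short steps, Python scripts to look and compute and a shell command to move; the robot and the scene stay as the last step left them, time stands still between calls to the robot, and variables do not carry over. Pictures are saved under pics/ and viewed, at most 10 in all, crops included, and the job is handed in when it is done.

```bash
mkdir -p pics; ls; cat > h.py <<'E'
import numpy as np, cv2
from plant import robot
def grab(n, save=None):
    c=robot.get_calibration(n); p,d=robot.get_image(n)
    if save: cv2.imwrite('pics/'+save,cv2.cvtColor(p,cv2.COLOR_RGB2BGR))
    return p,d,np.array(c['K']),np.array(c['T'])
def ray(K,T,u,v):
    r=np.array([(u-K[0,2])/K[0,0],-(v-K[1,2])/K[1,1],-1.0])
    return T[:3,3],T[:3,:3]@r
def onplane(K,T,u,v,z):
    o,r=ray(K,T,u,v); return o+r*(z-o[2])/r[2]
def pts(d,K,T):
    v,u=np.indices(d.shape); P=np.stack([(u-K[0,2])/K[0,0]*d,-(v-K[1,2])/K[1,1]*d,-d],-1)
    return P@T[:3,:3].T+T[:3,3]
E
python3 - <<'E'
from h import *
print(robot.sense()); a=[]
for n in ['scene','top']:
    p,d,K,T=grab(n); a.append(p); print(n,K.tolist(),T.round(3).tolist(),{k:v for k,v in robot.get_calibration(n).items() if k not in 'KT'})
    np.savez(n+'.npz',p=p,d=d,K=K,T=T)
im=np.vstack(a); 
cv2.imwrite('pics/a.png',cv2.cvtColor(a[0],cv2.COLOR_RGB2BGR));cv2.imwrite('pics/b.png',cv2.resize(cv2.cvtColor(a[1],cv2.COLOR_RGB2BGR),(800,600)))
E
```

```text
pics
{'clock': 0.0, 'joint_positions': array([-1.05340101e+00,  3.85553020e-01,  6.62380257e-03, -5.19152381e-04,
       -1.19399628e+00, -2.58567536e-01]), 'joint_vel': array([ 0.00010837,  0.00085975,  0.00060052, -0.00052679,  0.00081212,
        0.00093566]), 'joint_torque': array([ 5.41799072e-04, -3.92290592e+01,  1.88405836e+01,  4.18636858e+00,
       -4.60549607e-03,  6.42884572e-06]), 'ee_pos': array([ 0.15982042, -0.60361294,  0.23021994]), 'tcp_rot': array([-1.28957915e-01,  9.91649467e-01,  1.07673631e-03, -1.79422988e-04]), 'contact_force': array([ 0.1665652 , -0.15712148, -0.38150906]), 'moment': array([-0.0475828 ,  0.00313853,  0.03189398]), 'grip_force': 0.0, 'finger_gap': 0.08503477281809856}
scene [[446.137499283581, 0.0, 251.27574555687553], [0.0, 446.137499283581, 194.04559267686312], [0.0, 0.0, 1.0]] [[-0.069, -0.81, 0.582, 1.177], [0.998, -0.057, 0.038, 0.081], [0.002, 0.583, 0.812, 0.957], [0.0, 0.0, 0.0, 1.0]] {}
top [[486.1838051569151, 0.0, 247.47607436703078], [0.0, 486.1838051569151, 193.680206170305], [0.0, 0.0, 1.0]] [[0.006, 0.977, -0.213, 0.21], [-1.0, 0.007, 0.003, 0.05], [0.005, 0.213, 0.977, 1.563], [0.0, 0.0, 0.0, 1.0]] {}
```

View pics/a.png

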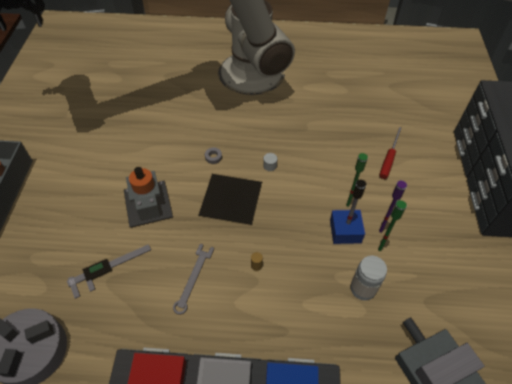

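View pics/b.png

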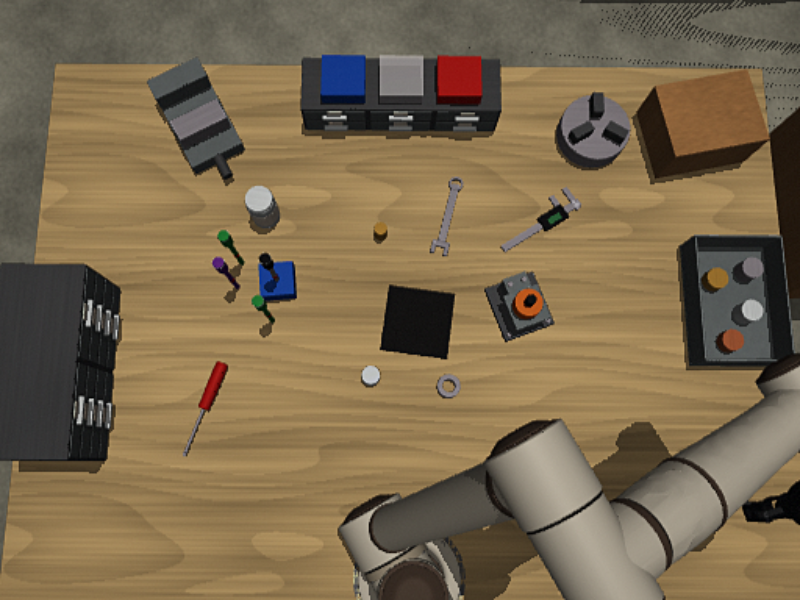

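The scene and top pictures (top in 800x600 px) show:
- Orange cap on the stand at (530,303).
- Black mat at (418,321).
- Rod candidates: black-headed rod in the blue block at (267,262), green at (226,238) and (259,303), purple at (219,265). Only the black-headed one in the blue holder fits; green and purple are excluded.

Now the measurements.

```bash
cat > m.py <<'E'
from h import *
def blobs(m,amin=8):
    n,l,s,c=cv2.connectedComponentsWithStats(m.astype(np.uint8)); return [(c[i],s[i],l==i) for i in range(1,n) if s[i,4]>=amin]
E
python3 - <<'E'
from m import *
for n in ['scene','top']:
    z=np.load(n+'.npz'); p,d,K,T=[z[k] for k in 'pdKT']; P=pts(d,K,T); hsv=cv2.cvtColor(p,cv2.COLOR_RGB2HSV); H,S,V=cv2.split(hsv)
    print(n)
    work=(P[...,0]>.25)&(P[...,0]<.8)&(abs(P[...,1])<.55)
    for name,m,lo,hi in [('orange',(H<12)&(S>180)&(V>100),.05,.14),('blue',(H>105)&(H<128)&(S>150),.01,.06),('green',(H>45)&(H<80)&(S>100),.0,.25),('purple',(H>128)&(H<160)&(S>80),.0,.25),('dark high',(V<60),.15,.22),('knob',(V<70),.105,.14),('mat',(V<40),-.01,.012)]:
        for c,s,l in blobs(m&work&(P[...,2]>lo)&(P[...,2]<hi)):
            q=P[l]; top=q[q[:,2]>np.percentile(q[:,2],95)-.006]
            print(name,c.round(1),s[4],'min',q.min(0).round(3),'max',q.max(0).round(3),'med',np.median(q,0).round(3),'topmed',np.median(top,0).round(4))
E
```

```text
scene
orange [140.3 178.7] 211 min [ 0.508 -0.258  0.099] max [ 0.56  -0.205  0.112] med [ 0.54  -0.227  0.103] topmed [ 0.5398 -0.2276  0.1025]
blue [347.3 226.9] 772 min [0.556 0.238 0.013] max [0.631 0.31  0.051] med [0.606 0.271 0.046] topmed [0.5984 0.2702 0.0468]
green [362.7 156.3] 42 min [0.501 0.277 0.194] max [0.522 0.294 0.201] med [0.511 0.286 0.197] topmed [0.5107 0.286  0.1969]
green [358.1 170.8] 99 min [0.512 0.276 0.079] max [0.524 0.29  0.19 ] med [0.519 0.284 0.164] topmed [0.521  0.2825 0.1832]
green [349.5 199.3] 25 min [0.513 0.283 0.012] max [0.518 0.289 0.054] med [0.515 0.285 0.034] topmed [0.5153 0.286  0.053 ]
green [400.9 204.1] 57 min [0.486 0.347 0.004] max [0.646 0.424 0.199] med [0.636 0.356 0.197] topmed [0.6359 0.3555 0.1974]
green [394.2 218.1] 126 min [0.635 0.345 0.081] max [0.648 0.359 0.19 ] med [0.642 0.352 0.164] topmed [0.6457 0.3513 0.1833]
green [381.8 244. ] 32 min [0.636 0.351 0.011] max [0.642 0.358 0.058] med [0.64  0.353 0.036] topmed [0.6409 0.3533 0.0536]
green [ 95.5 267.5] 17 min [ 0.728 -0.323  0.01 ] max [ 0.742 -0.302  0.015] me
[... 4289 characters left out ...]
09] topmed [ 0.5253 -0.2027  0.009 ]
mat [184.  190.5] 11 min [ 0.557  0.236 -0.003] max [0.559 0.269 0.01 ] med [0.558 0.253 0.003] topmed [0.559  0.2425 0.0085]
mat [315. 198.] 11 min [ 0.52  -0.183 -0.006] max [ 0.552 -0.17   0.01 ] med [ 0.537 -0.177  0.006] topmed [ 0.5406 -0.1751  0.0066]
mat [320.8 212.1] 16 min [ 0.471 -0.206 -0.004] max [ 0.513 -0.186  0.011] med [ 0.488 -0.195  0.004] topmed [ 0.492  -0.193   0.0063]
mat [345.1 208.1] 14 min [ 0.496 -0.284  0.003] max [ 0.509 -0.266  0.012] med [ 0.503 -0.273  0.009] topmed [ 0.5027 -0.2729  0.0095]
mat [338.  210.6] 17 min [ 0.486 -0.26  -0.   ] max [ 0.503 -0.24   0.012] med [ 0.493 -0.253  0.008] topmed [ 0.4928 -0.2512  0.0088]
```

```bash
python3 -m pendant '[[1,[-0.038,0.022,0],0],[1,[-0.038,0.022,0],0],[1,[-0.038,0.022,0],0],[1,[-0.038,0.022,0],0],[1,[-0.038,0.022,0],0],[1,[-0.038,0.022,0],0],[1,[-0.038,0.022,0],0],[1,[-0.038,0.022,0],0],[1,[-0.038,0.022,0],0],[1,[-0.038,0.022,0],0],[1,[-0.038,0.022,0],0],[1,[-0.038,0.022,0],0]]'
python3 -m pendant '[[1,[0,0,0],0],[1,[0,0,0],0],[1,[0,0,0],0]]'
cat >> m.py <<'E'
def tool(dw):
    from scipy.spatial.transform import Rotation as R
    s=robot.sense(); return (R.from_quat(s['tcp_rot']).inv().apply(dw)).round(4), s
E
python3 - <<'E'
from m import *
print(robot.sense()['ee_pos'],robot.sense()['tcp_rot'])
p,d,K,T=grab('wrist','w1.png'); np.savez('w1.npz',p=p,d=d,K=K,T=T)
P=pts(d,K,T); H,S,V=cv2.split(cv2.cvtColor(p,cv2.COLOR_RGB2HSV))
for nm,m in [('orange',(H<14)&(S>150)&(V>80)&(P[...,2]>.085)&(P[...,2]<.112)),('knob',(V<80)&(P[...,2]>.122)&(P[...,2]<.136))]:
    for c,s,l in blobs(m,60):
        q=P[l]; (u,v),r=cv2.minEnclosingCircle(np.argwhere(l)[:,::-1].astype(np.float32)); zz=np.median(q[:,2])
        print(nm,c,s[4],'bbox',q.min(0).round(4),q.max(0).round(4),'circ',u,v,r,onplane(K,T,u,v,zz).round(4), 'diam',2*r/K[0,0]*np.median(d[l]))
E
```

```text
clock: 1.6
ee_pos: [0.5339, -0.231, 0.2309]
tcp_rot: [-0.129, 0.992, 0.0, -0.0]
contact_force: [0.1, -0.8, 0.2]
finger_gap: 0.0851
grip_force: 0.0
clock: 1.98
ee_pos: [0.5324, -0.233, 0.2313]
tcp_rot: [-0.128, 0.992, 0.0, -0.0]
contact_force: [-0.0, -0.8, 0.4]
finger_gap: 0.0854
grip_force: 0.0
[ 0.53238572 -0.23298466  0.23125113] [-1.28416074e-01  9.91720356e-01  5.75858729e-05 -2.11818130e-04]
orange [255.74514684 177.18367347] 2009 bbox [ 0.5028 -0.261   0.0852] [ 0.558  -0.2077  0.1108] circ 255.82254028320312 178.6158447265625 28.806636810302734 [ 0.5285 -0.2347  0.1021] diam 0.05572063529517922
knob [256.13783784 187.23243243] 370 bbox [ 0.5205 -0.243   0.1223] [ 0.5395 -0.2252  0.132 ] circ 255.67391967773438 187.1521759033203 11.172616958618164 [ 0.5292 -0.2347  0.13  ] diam 0.019632602062379587
```

View pics/w1.png

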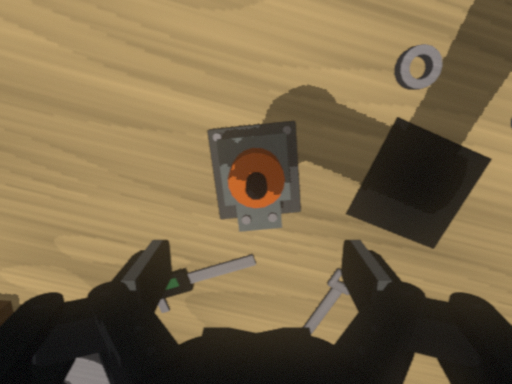

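The wrist view shows the orange cap at (256,179) with its knob at (256,187), diameters 55.7 and 19.6 mm, both as given. So the cap is at about (0.530,-0.234). I descend and grip the knob.

```bash
python3 -m pendant '[[1,[0.002,-0.001,0.03],0],[1,[0,0,0.03],0],[1,[0,0,0.03],0],[1,[0,0,0.02],0],[1,[0,0,0.01],0],[1,[0,0,0.005],0],[1,[0,0,0],0]]' 30
python3 -m pendant '[[-1,[0,0,0],0],[-1,[0,0,0],0],[-1,[0,0,0],0],[-1,[0,0,0],0],[-1,[0,0,0],0],[-1,[0,0,0],0],[-1,[0,0,0],0],[-1,[0,0,0],0]]' 30
```

```text
clock: 2.9
ee_pos: [0.5318, -0.234, 0.1068]
tcp_rot: [-0.129, 0.992, -0.0, 0.0]
contact_force: [0.7, -0.4, -0.1]
finger_gap: 0.0852
grip_force: 0.0
clock: 3.9
ee_pos: [0.5316, -0.2337, 0.1066]
tcp_rot: [-0.129, 0.992, -0.0, 0.0]
contact_force: [-0.6, 1.6, 4.3]
finger_gap: 0.0188
grip_force: 29.4
```

```bash
python3 -m pendant '[[-1,[0,0,-0.015],0],[-1,[0,0,-0.02],0],[-1,[0,0,-0.02],0],[-1,[0,0,-0.02],0],[-1,[0,0,-0.015],0],[-1,[0,0,0],0],[-1,[0,0,0],0]]'
python3 - <<'E'
from m import *
for n in ['scene','top']:
    p,d,K,T=grab(n,n+'_lift.png'); P=pts(d,K,T); H,S,V=cv2.split(cv2.cvtColor(p,cv2.COLOR_RGB2HSV))
    q=P[(H<14)&(S>170)&(V>80)&(abs(P[...,1]+.234)<.06)&(abs(P[...,0]-.53)<.06)]; print(n,len(q),q.min(0),q.max(0),np.median(q,0))
    b=P[(H>14)&(H<32)&(S>80)&(P[...,2]>.08)&(P[...,2]<.1)&(abs(P[...,1]+.234)<.04)&(abs(P[...,0]-.53)<.04)]; print(len(b),b.min(0) if len(b) else '',b.max(0) if len(b) else '')
    # mat corners
    P0=(V<45)&(P[...,2]<.012)&(abs(P[...,1]+.02)<.11)&(abs(P[...,0]-.51)<.11)
    c=max(blobs(P0,200),key=lambda t:t[1][4]); r=cv2.minAreaRect(np.argwhere(c[2])[:,::-1].astype(np.float32)); print('mat',onplane(K,T,*r[0],.003),r)
print(tool([0.511-robot.sense()['ee_pos'][0],-0.020-robot.sense()['ee_pos'][1],0]))
E
```

```text
clock: 4.78
ee_pos: [0.531, -0.2335, 0.1955]
tcp_rot: [-0.129, 0.992, 0.0, -0.001]
contact_force: [-0.5, 0.5, -0.9]
finger_gap: 0.0185
grip_force: 29.4
scene 248 [ 0.51563108 -0.25711392  0.16056718] [ 0.56097128 -0.20738485  0.1953063 ] [ 0.55334176 -0.22995335  0.19052876]
206 [ 0.50968112 -0.25441469  0.08014529] [ 0.55204716 -0.21434     0.09967429]
mat [ 0.51039151 -0.01978992  0.003     ] ((229.76922607421875, 198.1538543701172), (52.951358795166016, 43.537784576416016), 11.309932708740234)
top 84 [ 0.50523585 -0.26091717  0.18327623] [ 0.52789404 -0.21151584  0.19662566] [ 0.51574496 -0.2374438   0.18990109]
38 [ 0.51072585 -0.24781571  0.0800146 ] [ 0.53589875 -0.21773267  0.09993356]
mat [0.51179375 0.00066621 0.003     ] ((260.78997802734375, 204.97000122070312), (30.40559196472168, 41.577877044677734), 8.130102157592773)
(array([-3.530e-02,  2.116e-01,  2.000e-04]), {'clock': 4.875, 'joint_positions': array([-1.35519799e-01,  3.37839675e-01, -1.57683348e-01, -2.83811632e-04,
       -1.07734240e+00, -1.17650326e+00]), 'joint_vel': array([ 0.00051559,  0.00191414,  0.00260137,  0.00192711,  0.00065388,
       -0.00027696]), 'joint_torque': array([-4.74310204e-03, -3.64836931e+01,  1.81951475e+01,  4.07544896e+00,
       -3.05455433e-03,  2.51414480e-05]), 'ee_pos': array([ 0.53097146, -0.23360454,  0.19526614]), 'tcp_rot': array([-1.28959076e-01,  9.91649369e-01,  3.91414698e-04, -9.65758287e-04]), 'contact_force': array([ 0.01231054, -0.67931972, -0.86116239]), 'moment': array([-0.0391465 , -0.02682011, -0.02103392]), 'grip_force': 29.439983367919922, 'finger_gap': 0.018690865898098822})
```

```bash
python3 -m pendant '[[-1,[-0.006,0.035,0],0],[-1,[-0.006,0.035,0],0],[-1,[-0.006,0.035,0],0],[-1,[-0.006,0.035,0],0],[-1,[-0.006,0.035,0],0],[-1,[-0.006,0.035,0],0],[-1,[0,0,0.04],0],[-1,[0,0,0.04],0],[-1,[0,0,0.035],0],[-1,[0,0,0.02],0],[-1,[0,0,0.01],0],[-1,[0,0,0.003],0]]'
python3 -m pendant '[[-1,[0,0,0],0],[-1,[0,0,0.001],0],[-1,[0,0,0.001],0],[-1,[0,0,0],0],[-1,[0,0,0],0]]'
```

```text
clock: 6.38
ee_pos: [0.5125, -0.0216, 0.0478]
tcp_rot: [-0.129, 0.992, -0.0, -0.0]
contact_force: [0.2, 0.1, -0.7]
finger_gap: 0.0187
grip_force: 29.6
clock: 7.0
ee_pos: [0.5127, -0.0215, 0.0464]
tcp_rot: [-0.129, 0.992, 0.0, 0.0]
contact_force: [0.0, -1.0, -1.2]
finger_gap: 0.0184
grip_force: 29.6
```

```bash
python3 -m pendant '[[-1,[0,0,0.001],0],[-1,[0,0,0.001],0],[-1,[0,0,0],0],[-1,[0,0,0],0]]'
```

```text
clock: 7.5
ee_pos: [0.5127, -0.0214, 0.0446]
tcp_rot: [-0.129, 0.992, 0.0, 0.0]
contact_force: [-0.3, 0.6, 3.0]
finger_gap: 0.0187
grip_force: 29.9
```

```bash
python3 -m pendant '[[1,[0,0,0],0],[1,[0,0,0],0],[1,[0,0,0],0],[1,[0,0,0],0],[1,[0,0,0],0],[1,[0,0,0],0],[1,[0,0,-0.03],0],[1,[0,0,-0.05],0],[1,[0,0,-0.05],0],[1,[0,0,-0.05],0],[1,[0,0,-0.05],0],[1,[0,0,-0.025],0]]'
python3 -m pendant '[[1,[-0.025,0.044,0],0],[1,[-0.025,0.044,0],0],[1,[-0.025,0.044,0],0],[1,[-0.025,0.044,0],0],[1,[-0.025,0.044,0],0],[1,[-0.025,0.044,0],0],[1,[0,0,0],-10],[1,[0,0,0],-10],[1,[0,0,0],-10],[1,[0,0,0],0],[1,[0,0,0],0]]'
python3 - <<'E'
from m import *
print(robot.sense()['ee_pos'],robot.sense()['tcp_rot'])
p,d,K,T=grab('wrist','w2.png'); P=pts(d,K,T); H,S,V=cv2.split(cv2.cvtColor(p,cv2.COLOR_RGB2HSV))
for c,s,l in blobs((P[...,2]>.192)&(P[...,2]<.21)&(P[...,0]>.45),60):
    q=P[l]; (u,v),r=cv2.minEnclosingCircle(np.argwhere(l)[:,::-1].astype(np.float32)); zz=np.median(q[:,2])
    print(c,s[4],np.median(p[l],0),'circ',u,v,r,onplane(K,T,u,v,zz).round(4),'diam',2*r/K[0,0]*np.median(d[l]))
for n in ['scene','top']:
    p,d,K,T=grab(n,n+'_2.png'); P=pts(d,K,T); H,S,V=cv2.split(cv2.cvtColor(p,cv2.COLOR_RGB2HSV))
    q=P[(H<14)&(S>170)&(V>80)&(abs(P[...,1]+.02)<.06)&(abs(P[...,0]-.51)<.06)]; print(n,'cap',q.min(0),q.max(0),np.median(q,0))
    if n=='top':
        q=P[(V<70)&(P[...,2]>.05)&(abs(P[...,1]+.02)<.06)&(abs(P[...,0]-.51)<.06)]; print('knob',q.min(0),q.max(0),np.median(q,0))
E
```

```text
clock: 9.0
ee_pos: [0.5133, -0.0215, 0.3027]
tcp_rot: [-0.129, 0.992, 0.0, 0.003]
contact_force: [0.6, -0.5, -0.3]
finger_gap: 0.0856
grip_force: 0.0
clock: 10.38
ee_pos: [0.59, 0.272, 0.2992]
tcp_rot: [-0.38, 0.925, -0.0, -0.0]
contact_force: [-1.0, -0.1, 0.1]
finger_gap: 0.0851
grip_force: 0.0
[0.58996464 0.27201286 0.29918543] [-3.80149720e-01  9.24924954e-01 -2.07367109e-06 -1.39619606e-04]
[334.02426343 135.17504333] 577 [44. 69. 35.] circ 333.9864807128906 135.01351928710938 13.911019325256348 [0.5094 0.2843 0.1961] diam 0.023380491801146555
[258.87861272 191.95183044] 519 [46. 39. 31.] circ 258.8675537109375 191.83889770507812 13.014886856079102 [0.5881 0.2735 0.201 ] diam 0.022692923995449834
[329.48705882 247.59294118] 425 [ 98.  56. 108.] circ 329.3648681640625 247.3918914794922 11.923970222473145 [0.5812 0.3604 0.196 ] diam 0.02249357564831406
[284.33846154 277.08974359] 390 [ 62. 115.  55.] circ 284.2727355957031 277.0 11.448863983154297 [0.6331 0.3533 0.196 ] diam 0.022314918209485477
scene cap [ 0.4578829  -0.05407205  0.00129772] [0.54295649 0.00617824 0.06955292] [ 0.52316517 -0.02031807  0.03971206]
top cap [ 0.48565685 -0.05066004  0.02489899] [0.54066027 0.00443729 0.06992658] [ 0.5113889  -0.02124872  0.03821354]
knob [ 0.50387878 -0.02976404  0.05335032] [ 0.52171881 -0.01345318  0.07410519] [ 0.51187954 -0.02309189  0.0659266 ]
```

View pics/w2.png

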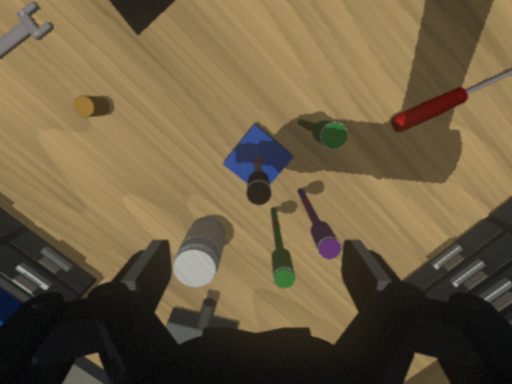

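View pics/scene_2.png

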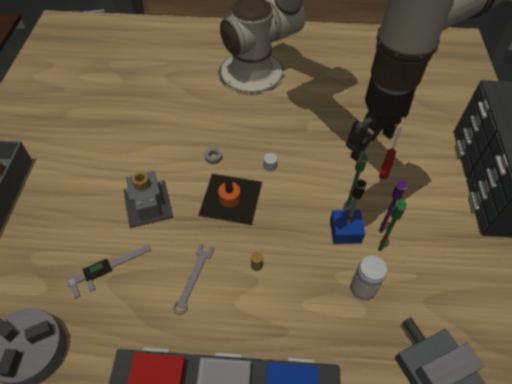

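The scene view shows the cap mouth-down on the mat at (229,193) and the brass ring free at (141,179). In the wrist view the candidates are the black head at (259,192) over the blue block, green heads at (334,135) and (284,277), and purple at (329,247). The black one in the blue holder is the rod, and I confirm it in an enlarged crop.

```bash
python3 -c "
import cv2;a=cv2.imread('pics/w2.png')[110:300,200:360];cv2.imwrite('pics/c.png',cv2.resize(a,None,fx=3,fy=3,interpolation=2))"
```

```text
(no output)
```

View pics/c.png

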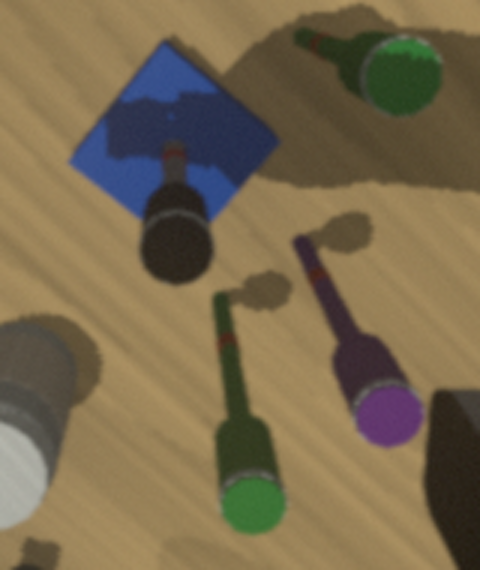

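The crop shows the black-headed rod with its red band in the blue block at crop pixel (176,245). It is the only one in the holder, so I descend and grip it.

```bash
python3 -m pendant '[[1,[0,0,0.03],0],[1,[0,0,0.03],0],[1,[0,0,0.03],0],[1,[0,0,0.025],0],[1,[0,0,0.015],0],[1,[0,0,0.01],0],[1,[0,0,0],0],[1,[0,0,0],0]]' 60
python3 -m pendant '[[-1,[0,0,0],0],[-1,[0,0,0],0],[-1,[0,0,0],0],[-1,[0,0,0],0],[-1,[0,0,0],0],[-1,[0,0,0],0],[-1,[0,0,0],0],[-1,[0,0,0],0]]' 60
```

```text
clock: 11.52
ee_pos: [0.5906, 0.2724, 0.1604]
tcp_rot: [-0.381, 0.924, 0.0, 0.001]
contact_force: [0.7, 0.0, -1.0]
finger_gap: 0.0855
grip_force: 0.0
clock: 12.52
ee_pos: [0.5901, 0.2723, 0.1596]
tcp_rot: [-0.381, 0.924, 0.0, 0.0]
contact_force: [-0.7, 0.3, 3.1]
finger_gap: 0.0207
grip_force: 58.7
```

```bash
python3 -m pendant '[[-1,[0,0,-0.01],0],[-1,[0,0,-0.015],0],[-1,[0,0,-0.02],0],[-1,[0,0,-0.02],0],[-1,[0,0,-0.025],0],[-1,[0,0,-0.03],0],[-1,[0,0,-0.03],0],[-1,[0,0,-0.01],0],[-1,[0,0,0],0],[-1,[0,0,0],0]]'
cat > rod.py <<'E'
from m import *
from scipy.optimize import least_squares
# rod axis from the two fixed views: shaft pixels -> image line -> plane; planes intersect
def look(tag):
    e=robot.sense()['ee_pos']; res={}; out=[]
    for n in ['scene','top']:
        p,d,K,T=grab(n,f'{n}_{tag}.png'); P=pts(d,K,T); H,S,V=cv2.split(cv2.cvtColor(p,cv2.COLOR_RGB2HSV))
        w=np.hypot(P[...,0]-e[0],P[...,1]-e[1])<.025
        sh=w&(P[...,2]<e[2]-.01)&(P[...,2]>e[2]-.165)
        bl=max(blobs(sh,15),key=lambda t:t[1][4]); q=P[bl[2]]; px=np.argwhere(bl[2])[:,::-1].astype(np.float32)
        vx,vy,x0,y0=cv2.fitLine(px,cv2.DIST_HUBER,0,.01,.01).ravel(); t=((px-[x0,y0])@[vx,vy]); 
        ends=[np.array([x0+k*vx,y0+k*vy]) for k in (t.min(),t.max())]
        o,r1=ray(K,T,*ends[0]); o,r2=ray(K,T,*ends[1]); nn=np.cross(r1,r2); out.append((nn/np.linalg.norm(nn),o,K,T,px))
        red=w&((H<8)|(H>172))&(S>110)&(V>40)&sh
        b=blobs(red,4); rc=max(b,key=lambda t:t[1][4]) if b else None
        print(n,'shaft px',len(px),'z',q[:,2].min().round(4),q[:,2].max().round(4),'med',np.median(q,0).round(4),'red',None if rc is None else (rc[0].round(1),rc[1][4],np.median(P[rc[2]],0).round(4)))
        res[n]=(rc,K,T,P)
    dr=np.cross(out[0][0],out[1][0]); dr/=np.linalg.norm(dr); dr*=np.sign(dr[2])
    A=np.vstack([out[0][0],out[1][0],dr]); p0=np.linalg.solve(A,[out[0][0]@out[0][1],out[1][0]@out[1][1],dr@e])
    at=lambda z:p0+dr*(z-p0[2])/dr[2]
    print('e',e.round(4),'dir',dr.round(4),'tilt deg',np.degrees(np.arccos(dr[2])).round(2),'axis at TCP z',at(e[2]).round(4))
    for n,(rc,K,T,P) in res.items():
        if rc is None: continue
        o,r=ray(K,T,*rc[0]); M=np.c_[r,-dr]; k=np.linalg.lstsq(M,p0-o,rcond=None)[0]; b=p0+dr*k[1]; print(n,'band on axis',b.round(4),'TCP-band z',(e[2]-b[2]).round(4))
    return at,dr
def ring():
    for n in ['scene','top']:
        p,d,K,T=grab(n); P=pts(d,K,T); H,S,V=cv2.split(cv2.cvtColor(p,cv2.COLOR_RGB2HSV))
        near=np.hypot(P[...,0]-.531,P[...,1]+.234)<.035
        m=near&(P[...,2]>.087)&(P[...,2]<.103); c=max(blobs(m,10),key=lambda t:t[1][4]); px=np.argwhere(c[2])[:,::-1].astype(np.float32)
        h=cv2.convexHull(px); el=cv2.fitEllipse(h); print('ring',n,len(px),np.round(el,1).tolist() if 0 else el,'->',onplane(K,T,*el[0],.095).round(4),'depth bbox',P[c[2]].min(0).round(4),P[c[2]].max(0).round(4))
E
python3 - <<'E'
from rod import *
look('r1'); ring()
E
```

```text
clock: 13.78
ee_pos: [0.5894, 0.2718, 0.3176]
tcp_rot: [-0.381, 0.924, -0.0, -0.002]
contact_force: [-0.4, 0.2, -2.0]
finger_gap: 0.0205
grip_force: 58.7
scene shaft px 218 z 0.1638 0.3067 med [0.5948 0.2727 0.241 ] red (array([362.5, 176. ]), np.int32(11), array([0.5953, 0.2722, 0.2315]))
top shaft px 51 z 0.1639 0.2947 med [0.5874 0.2698 0.232 ] red None
e [0.5894 0.2718 0.3176] dir [-0.0011  0.0022  1.    ] tilt deg 0.14 axis at TCP z [0.593  0.2738 0.3176]
scene band on axis [0.593  0.2736 0.2288] TCP-band z 0.0888
ring scene 163 ((140.08026123046875, 179.13916015625), (14.902950286865234, 16.427860260009766), 79.677490234375) -> [ 0.5336 -0.2336  0.095 ] depth bbox [ 0.5108 -0.2547  0.087 ] [ 0.5521 -0.2152  0.0995]
ring top 89 ((338.3888244628906, 194.0699462890625), (12.339008331298828, 12.774431228637695), 72.59154510498047) -> [ 0.53   -0.2364  0.095 ] depth bbox [ 0.5113 -0.2542  0.0883] [ 0.55   -0.2164  0.1014]
```

```bash
python3 -m pendant '[[-1,[0.015,-0.012,0],0],[-1,[0.03,-0.024,0],0],[-1,[0.038,-0.0305,0],0],[-1,[0.038,-0.0305,0],0],[-1,[0.038,-0.0305,0],0],[-1,[0.038,-0.0305,0],0],[-1,[0.038,-0.0305,0],0],[-1,[0.038,-0.0305,0],0],[-1,[0.038,-0.0305,0],0],[-1,[0.038,-0.0305,0],0],[-1,[0.03,-0.024,0],0],[-1,[0.019,-0.015,0],0]]'
python3 -m pendant '[[-1,[0,0,0],0],[-1,[0,0,0.01],0],[-1,[0,0,0.015],0],[-1,[0,0,0],0],[-1,[0,0,0],0],[-1,[0,0,0],0]]'
python3 - <<'E'
from rod import *
look('r2'); ring(); p,d,K,T=grab('wrist','w3.png'); np.savez('w3.npz',p=p,d=d,K=K,T=T)
E
```

```text
clock: 15.48
ee_pos: [0.5313, -0.2371, 0.3193]
tcp_rot: [-0.38, 0.925, -0.0, -0.0]
contact_force: [0.3, 0.3, -2.6]
finger_gap: 0.0203
grip_force: 58.7
clock: 16.23
ee_pos: [0.533, -0.2346, 0.2948]
tcp_rot: [-0.382, 0.924, -0.0, 0.0]
contact_force: [-0.5, -0.2, -1.2]
finger_gap: 0.0206
grip_force: 58.8
scene shaft px 201 z 0.1431 0.2835 med [ 0.5385 -0.2298  0.2209] red (array([130.5, 150. ]), np.int32(6), array([ 0.5398, -0.2305,  0.2087]))
top shaft px 15 z 0.1466 0.188 med [ 0.5315 -0.2306  0.1673] red None
e [ 0.533  -0.2346  0.2948] dir [0.0404 0.0157 0.9991] tilt deg 2.49 axis at TCP z [ 0.5388 -0.2303  0.2948]
scene band on axis [ 0.5351 -0.2317  0.2044] TCP-band z 0.0904
ring scene 161 ((140.08853149414062, 179.06781005859375), (14.665923118591309, 16.558090209960938), 83.67411041259766) -> [ 0.5334 -0.2336  0.095 ] depth bbox [ 0.5127 -0.2553  0.0873] [ 0.5513 -0.2143  0.0995]
ring top 80 ((338.3103332519531, 194.1501007080078), (12.342301368713379, 12.648109436035156), 33.676544189453125) -> [ 0.5297 -0.2361  0.095 ] depth bbox [ 0.5112 -0.255   0.0879] [ 0.5494 -0.2173  0.1014]
```

View pics/w3.png

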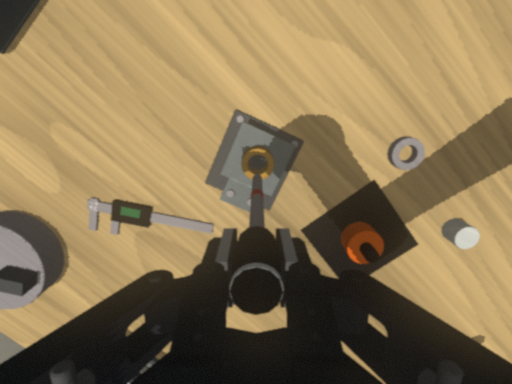

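The wrist view shows the rod shaft from (258,225) down to its tip near (257,178), just short of the brass ring centred at (257,162). I compare the rod axis with the ring within each camera, so calibration bias cancels.

```bash
cat > off.py <<'E'
from m import *
def meas(tag, tipoff=.154, draw=True):
    e=robot.sense()['ee_pos']; A=[];B=[]; 
    for n in ['scene','top','wrist']:
        p,d,K,T=grab(n,f'{n}_{tag}.png'); P=pts(d,K,T); H,S,V=cv2.split(cv2.cvtColor(p,cv2.COLOR_RGB2HSV))
        lo=max(e[2]-tipoff+.003,.106)
        sh=(np.hypot(P[...,0]-e[0],P[...,1]-e[1])<.02)&(P[...,2]<e[2]-.012)&(P[...,2]>lo)
        px=np.argwhere(max(blobs(sh,4),key=lambda t:t[1][4])[2])[:,::-1].astype(np.float32)
        vx,vy,x0,y0=cv2.fitLine(px,cv2.DIST_L2,0,.01,.01).ravel()
        o,r1=ray(K,T,x0,y0); _,r2=ray(K,T,x0+20*vx,y0+20*vy); nn=np.cross(r1,r2); nn/=np.linalg.norm(nn)
        # same camera's ring, outer contour of upper face (brass colour, depth at ring height)
        m=(np.hypot(P[...,0]-.531,P[...,1]+.235)<.027)&(P[...,2]>.089)&(P[...,2]<.101)
        rp=np.argwhere(m)[:,::-1].astype(np.float32); el=cv2.fitEllipse(cv2.convexHull(rp)); c=onplane(K,T,*el[0],.095)
        g=nn@(c-o); s=np.linalg.norm(nn[:2])
        print(n,'shaft',len(px),'line dir',(round(float(vx),3),round(float(vy),3)),'ring px',np.round(el[0],1),'axes mm',np.round(np.array(el[1])*np.median(d[m])/K[0,0]*1e3,1),'ring',c.round(4),'normal xy',(nn[:2]/s).round(3),'nz',nn[2].round(3),'rod->ring mm',(1e3*g/s).round(2))
        A.append(nn[:2]/s);B.append(g/s)
    A=np.array(A);B=np.array(B);w=np.array([1,.3,1])
    x=np.linalg.lstsq(A*w[:,None],B*w,rcond=None)[0]; print('shift world',x.round(4),'resid mm',((A@x-B)*1e3).round(2),'tool',tool([*x,0])[0],'e',e.round(4))
E
python3 -c "
from off import *
meas('r3')"
```

```text
scene shaft 200 line dir (0.317, 0.948) ring px [140.1 178.9] axes mm [34.9 40.3] ring [ 0.5329 -0.2337  0.095 ] normal xy [ 0.442 -0.897] nz -0.004 rod->ring mm 1.27
top shaft 15 line dir (0.655, -0.756) ring px [338.5 194. ] axes mm [37.3 39.6] ring [ 0.5302 -0.2366  0.095 ] normal xy [-0.658 -0.753] nz -0.0 rod->ring mm 4.87
wrist shaft 642 line dir (0.006, -1.0) ring px [257.8 164. ] axes mm [39.  39.2] ring [ 0.5279 -0.2366  0.095 ] normal xy [-0.701  0.713] nz 0.006 rod->ring mm 0.55
shift world [-0.004  -0.0033] resid mm [-0.08  0.29 -0.08] tool [ 0.0052  0.0005 -0.    ] e [ 0.5327 -0.2347  0.2945]
```

```bash
cat > off2.py <<'E'
from m import *
# rod axis by depth (near surface + 5 mm along horizontal view direction, centre-line pixels), ring top face by depth, same camera
def meas2(tag, tipoff=.154):
    e=robot.sense()['ee_pos']
    for n in ['scene','wrist','top']:
        p,d,K,T=grab(n,f'{n}_{tag}.png'); P=pts(d,K,T); o=T[:3,3]
        lo=max(e[2]-tipoff+.003,.106)
        sh=(np.hypot(P[...,0]-e[0],P[...,1]-e[1])<.02)&(P[...,2]<e[2]-.015)&(P[...,2]>lo)
        if sh.sum()<5: continue
        core=cv2.erode(sh.astype(np.uint8),np.ones((1,3)))>0 if n!='top' else sh
        q=P[core]; u=q[:,:2]-o[:2]; u/=np.linalg.norm(u,axis=1)[:,None]; a=q[:,:2]+.005*u
        f=np.polyfit(q[:,2]-e[2]+tipoff,a,1) if len(q)>30 else None
        m=(np.hypot(P[...,0]-.531,P[...,1]+.235)<.027)&(P[...,2]>.089)&(P[...,2]<.101); r=P[m]
        el=cv2.fitEllipse(cv2.convexHull(np.argwhere(m)[:,::-1].astype(np.float32))); c=onplane(K,T,*el[0],.095)
        (cx,cy),rad=cv2.minEnclosingCircle(r[:,:2].astype(np.float32))
        ax=np.median(a,0); tip=np.argwhere(sh); 
        print(n,'axis med',ax.round(4),'z',np.median(q[:,2]).round(3),'fit(slope;tip)',None if f is None else f.round(4).tolist(),'ring ell',c[:2].round(4),'circ',np.round([cx,cy,rad],4),'ringz',np.median(r[:,2]).round(4),'shift',(c[:2]-ax).round(4))
        if n=='wrist':
            v0=tip[:,0].min(); uu=tip[tip[:,0]<v0+3,1].mean(); w=onplane(K,T,uu,v0-.5-(0),e[2]-tipoff+.003); h=w[:2]-o[:2]; w[:2]+=.005*h/np.linalg.norm(h); print('tip px',uu,v0,'tip axis',w.round(4),'shift',(c-w)[:2].round(4))
E
python3 -c "
from off2 import *
meas2('r4')"
```

```text
scene axis med [ 0.5339 -0.2322] z 0.222 fit(slope;tip) [[0.0063, -0.0001], [0.5334, -0.2323]] ring ell [ 0.5331 -0.2338] circ [ 0.5316 -0.2338  0.0206] ringz 0.0959 shift [-0.0009 -0.0016]
wrist axis med [ 0.5328 -0.2335] z 0.236 fit(slope;tip) [[0.0062, -0.0041], [0.5328, -0.2326]] ring ell [ 0.5278 -0.2366] circ [ 0.528  -0.2361  0.02  ] ringz 0.0958 shift [-0.0049 -0.0031]
tip px 257.5 174 tip axis [ 0.532  -0.2331  0.1434] shift [-0.0042 -0.0035]
top axis med [ 0.5347 -0.2345] z 0.171 fit(slope;tip) None ring ell [ 0.5298 -0.2363] circ [ 0.53   -0.2367  0.02  ] ringz 0.095 shift [-0.0049 -0.0018]
```

```bash
python3 -m pendant '[[-1,[0.0045,0.001,0],0],[-1,[0,0,0.01],0],[-1,[0,0,0.015],0],[-1,[0,0,0.01],0],[-1,[0,0,0],0],[-1,[0,0,0],0],[-1,[0,0,0],0]]'
python3 -c "
from off2 import *
meas2('r5')
from off import *
meas('r6')"
```

```text
clock: 17.65
ee_pos: [0.5291, -0.2373, 0.2599]
tcp_rot: [-0.381, 0.924, -0.0, 0.0]
contact_force: [0.8, -0.5, -0.9]
finger_gap: 0.0206
grip_force: 58.8
scene axis med [ 0.5307 -0.2349] z 0.184 fit(slope;tip) [[0.0003, -0.0061], [0.5304, -0.2345]] ring ell [ 0.533  -0.2338] circ [ 0.5319 -0.2353  0.0212] ringz 0.0958 shift [0.0024 0.0011]
wrist axis med [ 0.5293 -0.236 ] z 0.202 fit(slope;tip) [[0.0046, -0.0034], [0.5294, -0.2352]] ring ell [ 0.5278 -0.237 ] circ [ 0.5283 -0.2366  0.0199] ringz 0.0959 shift [-0.0015 -0.001 ]
tip px 257.46666666666664 174 tip axis [ 0.5286 -0.2357  0.1089] shift [-0.0008 -0.0013]
top axis med [ 0.531  -0.2366] z 0.125 fit(slope;tip) None ring ell [ 0.5293 -0.2358] circ [ 0.5297 -0.2358  0.0201] ringz 0.0948 shift [-0.0017  0.0008]
scene shaft 186 line dir (0.315, 0.949) ring px [140.  178.9] axes mm [34.2 40.2] ring [ 0.5329 -0.2339  0.095 ] normal xy [ 0.441 -0.898] nz -0.003 rod->ring mm 0.65
top shaft 13 line dir (0.824, -0.566) ring px [338.2 194.1] axes mm [35.7 38.4] ring [ 0.5298 -0.2358  0.095 ] normal xy [-0.822 -0.57 ] nz -0.07 rod->ring mm 2.63
wrist shaft 641 line dir (0.007, -1.0) ring px [257. 174.] axes mm [38.8 38.9] ring [ 0.5278 -0.2369  0.095 ] normal xy [-0.701  0.713] nz 0.006 rod->ring mm -0.32
shift world [-0.0014 -0.0016] resid mm [ 0.16 -0.57  0.16] tool [ 0.0021 -0.0001 -0.    ] e [ 0.5289 -0.2372  0.2597]
```

```bash
python3 -m pendant '[[-1,[0.001,0,0],0],[-1,[0,0,0.005],0],[-1,[0,0,0.01],0],[-1,[0,0,0.01],0],[-1,[0,0,0.01],0],[-1,[0,0,0.01],0],[-1,[0,0,0],0],[-1,[0,0,0],0]]'
python3 -c "
from off2 import *
meas2('r7')
import cv2
a=cv2.imread('pics/wrist_r7.png')[130:240,200:320];b=cv2.imread('pics/scene_r7.png')[125:235,90:210]
cv2.imwrite('pics/d.png',cv2.resize(cv2.hconcat([a[:,:],b]),None,fx=3.3,fy=3.3,interpolation=2))"
```

```text
clock: 18.95
ee_pos: [0.5283, -0.238, 0.2146]
tcp_rot: [-0.381, 0.924, -0.0, 0.0]
contact_force: [0.6, 0.1, -1.0]
finger_gap: 0.0204
grip_force: 58.8
scene axis med [ 0.5298 -0.2355] z 0.155 fit(slope;tip) [[-0.005, -0.0025], [0.5304, -0.2354]] ring ell [ 0.5331 -0.2337] circ [ 0.5319 -0.2349  0.021 ] ringz 0.0961 shift [0.0033 0.0019]
wrist axis med [ 0.5287 -0.2368] z 0.166 fit(slope;tip) [[0.0038, -0.0015], [0.5288, -0.2362]] ring ell [ 0.5278 -0.2371] circ [ 0.5285 -0.2364  0.0199] ringz 0.0958 shift [-0.0009 -0.0003]
tip px 256.95 185 tip axis [ 0.5368 -0.2285  0.0636] shift [-0.009  -0.0086]
```

View pics/d.png

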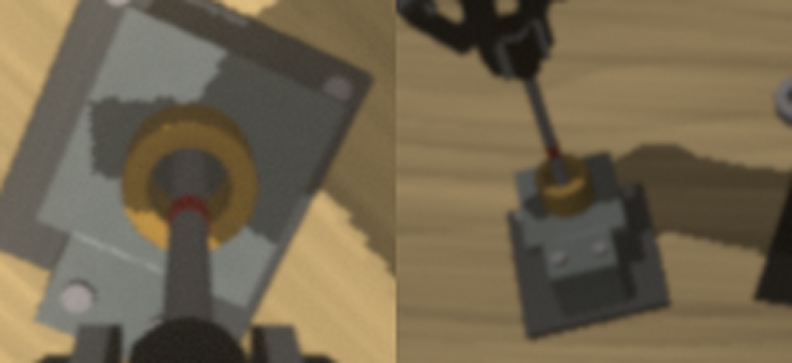

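The crop shows the rod in the middle of the bore (left: rod x≈188, ring 122–257) with the red band just above the ring in both views. The camera offsets average to about zero, so I lower the last 30 mm.

```bash
python3 -m pendant '[[-1,[0,0,0.005],0],[-1,[0,0,0.008],0],[-1,[0,0,0.008],0],[-1,[0,0,0.006],0],[-1,[0,0,0.003],0],[-1,[0,0,0],0],[-1,[0,0,0],0],[-1,[0,0,0],0]]'
python3 -c "
from off2 import *
meas2('r8')
import cv2
a=cv2.imread('pics/wrist_r8.png')[140:250,200:320];b=cv2.imread('pics/scene_r8.png')[135:205,100:177];b=cv2.resize(b,(120,110),interpolation=2)
cv2.imwrite('pics/e.png',cv2.resize(cv2.hconcat([a,b]),None,fx=3.3,fy=3.3,interpolation=2))"
```

```text
clock: 20.1
ee_pos: [0.5282, -0.2379, 0.1846]
tcp_rot: [-0.381, 0.924, -0.0, 0.0]
contact_force: [0.4, -0.3, -1.6]
finger_gap: 0.0209
grip_force: 58.8
scene axis med [ 0.5296 -0.2356] z 0.141 fit(slope;tip) [[0.0062, 0.0034], [0.5289, -0.2363]] ring ell [ 0.5333 -0.234 ] circ [ 0.5316 -0.2335  0.021 ] ringz 0.096 shift [0.0037 0.0015]
wrist axis med [ 0.5285 -0.2368] z 0.145 fit(slope;tip) [[0.0008, -0.004], [0.5289, -0.2358]] ring ell [ 0.5277 -0.2372] circ [ 0.5283 -0.2366  0.0199] ringz 0.0958 shift [-0.0008 -0.0004]
tip px 257.2857142857143 195 tip axis [ 0.544  -0.2203  0.0336] shift [-0.0163 -0.0169]
```

View pics/e.png

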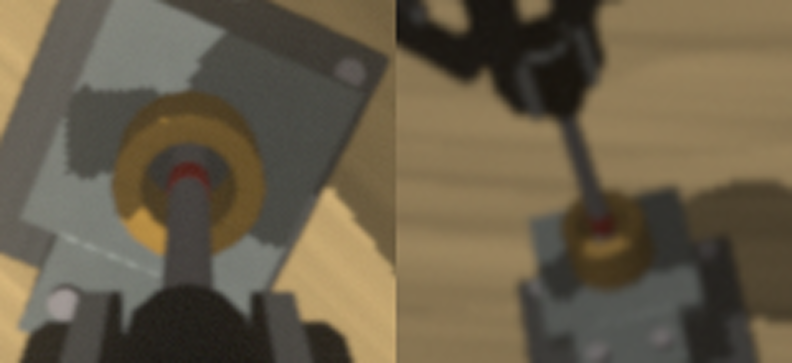

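```bash
python3 - <<'E'
from m import *
e=robot.sense()['ee_pos']; print(e)
for n in ['wrist','scene']:
    p,d,K,T=grab(n); P=pts(d,K,T); o=T[:3,3]; H,S,V=cv2.split(cv2.cvtColor(p,cv2.COLOR_RGB2HSV))
    w=(np.hypot(P[...,0]-.531,P[...,1]+.235)<.02)
    red=w&((H<6)|(H>172))&(S>90); b=max(blobs(red,3),key=lambda t:t[1][4]); l=b[2]
    print(n,'red px',b[0].round(1),'rows',b[1][1],b[1][3],'n',b[1][4],'depth xyz med',np.median(P[l],0).round(4),'zrange',P[l][:,2].min().round(4),P[l][:,2].max().round(4))
    top=w&(P[...,2]>.0925)&(P[...,2]<.0995)&~l; rr=P[top]
    A=np.c_[rr[:,:2],np.ones(len(rr))]; 
    for off in (0,):
        C=np.array([.5285,-.2368,.0955])
        uv=lambda X:(lambda c:(K[0,2]+K[0,0]*c[0]/-c[2],K[1,2]+K[1,1]*(-c[1])/-c[2]))(T[:3,:3].T@(X-o))
        h=(o[:2]-C[:2]);h/=np.linalg.norm(h)
        for z in (.089,.095,.101): print('  expected front surface px at z',z,np.round(uv(np.array([C[0]+.005*h[0],C[1]+.005*h[1],z])),1))
    for c in range(int(b[0][0])-1,int(b[0][0])+2):
        print(c,[(int(v),tuple(p[v,c]),round(float(P[v,c,2]),3)) for v in range(b[1][1]-3,b[1][1]+b[1][3]+3)])
E
```

```text
[ 0.52811434 -0.23793848  0.18449109]
wrist red px [256.7 192.1] rows 189 8 n 46 depth xyz med [ 0.5248 -0.2404  0.0979] zrange 0.0859 0.1043
  expected front surface px at z 0.089 [256.7 188.6]
  expected front surface px at z 0.095 [256.7 190.6]
  expected front surface px at z 0.101 [256.7 192.7]
255 [(186, (np.uint8(69), np.uint8(66), np.uint8(62)), 0.077), (187, (np.uint8(71), np.uint8(66), np.uint8(62)), 0.083), (188, (np.uint8(73), np.uint8(63), np.uint8(58)), 0.086), (189, (np.uint8(78), np.uint8(51), np.uint8(44)), 0.089), (190, (np.uint8(81), np.uint8(40), np.uint8(34)), 0.095), (191, (np.uint8(82), np.uint8(39), np.uint8(29)), 0.096), (192, (np.uint8(85), np.uint8(40), np.uint8(33)), 0.098), (193, (np.uint8(85), np.uint8(47), np.uint8(41)), 0.102), (194, (np.uint8(76), np.uint8(62), np.uint8(57)), 0.102), (195, (np.uint8(72), np.uint8(65), np.uint8(62)), 0.106), (196, (np.uint8(70), np.uint8(66), np.uint8(63)), 0.108), (197, (np.uint8(73), np.uint8(69), np.uint8(66)), 0.111), (198, (np.uint8(72), np.uint8(68), np.uint8(64)), 0.113), (199, (np.uint8(71), np.uint8(67), np.ui
[... 2790 characters left out ...]
80, (np.uint8(68), np.uint8(45), np.uint8(32)), 0.094), (181, (np.uint8(88), np.uint8(69), np.uint8(43)), 0.086), (182, (np.uint8(111), np.uint8(87), np.uint8(48)), 0.098)]
140 [(174, (np.uint8(57), np.uint8(50), np.uint8(42)), 0.115), (175, (np.uint8(56), np.uint8(49), np.uint8(43)), 0.109), (176, (np.uint8(58), np.uint8(42), np.uint8(38)), 0.106), (177, (np.uint8(61), np.uint8(33), np.uint8(29)), 0.103), (178, (np.uint8(63), np.uint8(27), np.uint8(21)), 0.103), (179, (np.uint8(63), np.uint8(28), np.uint8(21)), 0.095), (180, (np.uint8(69), np.uint8(46), np.uint8(34)), 0.095), (181, (np.uint8(92), np.uint8(72), np.uint8(46)), 0.089), (182, (np.uint8(113), np.uint8(89), np.uint8(49)), 0.099)]
```

The band centre comes out at about z = 0.0955 in the wrist view, and the scene view agrees. The rod is centred to about 1–2 mm, with no contact force. I hand in.

```bash
python3 -c "
from plant import robot
s=robot.sense();print(s['clock'],abs(s['joint_vel']).max(),s['contact_force'],s['grip_force']);print(robot.finish_job())"
```

```text
20.35 0.0016964038365209278 [-0.25554347 -0.20019904 -2.18538531] 58.770657777786255
the job is handed in; nothing more can be done
None
```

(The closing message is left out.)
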